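Run a carton down the roller lane to the end stop

TASK

Push the carton standing at the open end of the roller conveyor down the lane between the two guide rails until its leading end rests squared up against the rubber end stop. Keep it clear of the rails all the way, as they scuff the print: neither the carton nor the gripper may touch either rail. Only push it with the fingers, gently and at an even pace; do not lift, tip or carry it, and leave the things on the bench where they stand.

Things in the scene. Friction and masses are not known exactly. Their poses are not given: they have to be found in the camera images.
- conveyor: Fixed roller conveyor, aluminium frame 300 mm wide (x), from y = -340 to 300 mm. Origin on its middle line, at bench height. y points down the lane from the open end (no rails) to the stop, x across, z up. Side beams 30 wide, 50 high; free rollers, tops 52 mm up: light drag along the lane, across it the carton slides. Black clamps stand on the beams at x = +-135, y = -20 and 250, to 108 mm up
- guides: The two fixed guide rails, aluminium with green inner strips. Origin: on the centre line between them, at bench height; axes as the conveyor's. Inner faces 68 mm either side (136 clear), rails 12 thick, 60 to 86 mm above the bench, straight from y = -60 to 280 mm; green mouthpieces flare outwards back to y = -107. The centre line lies up to 15 mm beside the conveyor's. Rods run out to the clamps
- lane_mouth (a point): Point on the lane's centre line where the straight rails begin (guides y = -60 mm), at the height of the roller tops; axes as the guides'
- end_stop: Fixed rigid end stop bridging both rails: black rubber face 100 mm wide, 60 to 110 mm above the bench, on an aluminium crossbar (95 to 117 mm up, orange clamp levers at its ends to 141 mm). Origin: at bench height below the middle of the face that meets the carton; y points on down the lane, away from the carton, x across
- carton: Loose closed cardboard carton, tape strip on top, blue print panels: 110 mm across (x), 150 long (y), 100 high, 0.3 to 0.6 kg, centre of mass in its middle. Origin: centre of its underside, 52 mm above the bench on the rollers. Starts at the open end before the rails, up to 50 mm beside the lane's centre line and turned up to 15 degrees. y points roughly down the lane
- tape_roll: Bystander: roll of brown packing tape lying flat on the bench beside the conveyor, on its far side or past its stop end, 96 mm across, 48 mm high. Origin: centre of its underside
- mug: Bystander: blue mug on the bench beside the conveyor, on its far side or past its stop end, 80 mm across, 92 mm high. Origin: centre of its underside
- jar: Bystander: amber jar with a grey cap on the bench beside the conveyor, on its far side or past its stop end, 60 mm across, 85 mm high. Origin: centre of its underside
- parcel: Bystander: small carton with white tape on the bench beside the conveyor, on its far side or past its stop end, 85 x 70 x 60 mm. Origin: centre of its underside
There are look-alikes about, which are no part of the job. Leave any turquoise look-alike of the carton alone.

How it is judged:
By the outcome, as a careful person would: the job done as asked, in the order asked, and still so for the second after the job is handed in, with the robot touching nothing.
It also fails if it takes over 72 s, if anything falls off the work surface, if the arm or the gripper's body presses on something with over 40 N, if the wrist force passes 120 N, or if a joint passes its speed limit or range.

ROBOT

A 7-joint arm with a two-finger parallel gripper is mounted at the origin on the work surface. World frame = base frame: x ahead of the robot, y to its left, z up, the work surface at z = 0. Lengths are in mm, angles in degrees, forces in N, time in s.
With the tool pointing down it reaches from about 425 to 875 mm from the base axis. Payload 8.4 kg.
Tool frame: the origin (TCP) lies on the centre line of the jaws, within the pads' length; the fingertips stand 22 mm ahead of it and the grasp point (between the pads) lies 3 mm ahead of it; y points along the fingers, x is the direction in which the jaws open and shut, and the axes are right-handed (so a half turn about y gives the same grasp; the last joint's range is limited). The gripper opens to 87 mm and grips with 3 to 60 N. Pads are 19 mm wide; open, the fingers measure 117 mm over their backs; the gripper's body (75 mm by 190 mm) begins 51 mm behind the grasp point.
Start: joints at [60.951, 19.091, 2.286, 83.961, -0.768, 76.965, -3.352], TCP at [257.759, -596.678, 244.546] pointing down, gripper open.
Joint ranges: [-147.57, 147.57], [-21.85, 119.76], [-74.77, 79.35], [14.55, 137.4], [-85.83, 265.84], [4.83, 119.75], [-152.11, 152.11]. Speed limits (degrees/s): [127.2, 127.2, 159.86, 159.86, 180, 180, 180].

INTERFACE

Orientations are given as a 3x3 rotation matrix whose columns are the frame's x, y, z axes.
In Python, from cell import robot gives the robot as it stands. The module is installed in compiled form; this text tells all that it offers. Calls block until the motion is done:
- robot.move_to(position, orientation): joint-space move of the TCP to a pose.
- robot.servo_line(position, velocity=150, rot=None, threshold=None): straight line of the TCP; rot=None keeps the orientation; velocity is the mean speed in mm/s. With threshold (N) it stops when the force on the tool has changed by that much, and returns True; else False.
- robot.move_joints(angles): joint-space move.
- robot.open_gripper() and robot.close_gripper(grip_force=None): open the fingers fully, or close them until they stop; grip_force is the grip in N (None keeps the last).
- robot.dwell(seconds).
- robot.solve_ik(position, orientation): joint angles nearest the present ones, or None.
- robot.observe(): the state.
- robot.camera(name): name is "scene" or "side" or "wrist"; returns (picture, depth): 384x512x3 uint8, red, green, blue; 384x512 float32, mm along the optical axis (not along the pixel's ray), 0 where there is no reading.
- robot.get_calibration(name): a dict with "camera_matrix" (3x3 intrinsics, pixels), "distortion" ([k1, k2, p1, p2, k3] as OpenCV has them; the pictures are not rectified), "R" (3x3) and "t" (3): a world point X has camera coordinates R X + t; the wrist camera has in their place "T_tool_cam" (4x4, takes a point from camera to tool coordinates, whose origin is the TCP and whose axes are the tool frame's). Camera axes: x right, y down, z forward; pixel columns grow to the right and rows downward; lengths in mm; the calibration is good to about 2 mm. A picture is of the moment at which its call begins: read the wrist's pose just before it. get_calibration takes no time and is no camera call.
A pose or a line that the arm cannot do raises robot.Unreachable and nothing moves.
- robot.close_job(): hands the job in, once; it reports no verdict.
Trained networks look in the newest picture that a camera, given by its name, has taken for a name from the list of things; names that differ only in an ending like _2 or _b are one class to them, and where a whole thing is asked for, a point or a joint stands for the part that bears it (a point fixed in the world has none). Each returns a list of dicts, best first, with "score" (0 to 1); they miss things now and then, are a little off and sometimes report something else, mostly with a low value. They report only what shows in the picture. A call takes as long as a camera call. They do not tell look-alikes from the thing itself.
- robot.look_for(camera, thing): "bbox" ([centre column, centre row, width, height] as shares, 0 to 1, of the picture: columns of its width, rows of its height, round what is visible of it).
- robot.masks_of(camera, thing): "region" (384x512 bool, what is visible of it) and "bbox" ([centre column, centre row, width, height] as shares, 0 to 1, of the picture: columns of its width, rows of its height, round what is visible of it).
The state is a dict: "t": time; "joints": joint angles; "qd": joint speeds; "joint_efforts": joint torques, N m; "ee_pos": TCP position; "tool_rot": TCP orientation; "contact_force": force on the tool from outside, world axes, zero at the start; "wrist_torque": the same for the moment, N m; "finger_gap": finger opening in mm.
Only numpy, scipy, OpenCV 4.12 (cv2) and the standard library are available. Lean on these libraries where they do the work, as an engineer would, in place of code of your own. Each camera call takes 0.05 s, during which the arm holds its last target.

## Working session

There is one attempt and no reset: what is moved stays moved. The work goes in short steps, each a Python script; the robot and the scene stay as the last script left them, time stands still between calls to the robot, and variables do not carry over. Pictures are saved under pics/ and viewed, and the job is handed in when it is done.

```bash
mkdir -p pics; python3 - <<'E'
from cell import robot
import cv2,numpy as np
o=robot.observe();print(o['t'],o['ee_pos'],o['tool_rot'],o['finger_gap'])
for c in ['scene','side','wrist']:
    im,d=robot.camera(c);cv2.imwrite(f'pics/{c}0.png',im[:,:,::-1]);np.save(f'pics/{c}0.npy',d)
    k=robot.get_calibration(c);print(c,k)
    for th in ['carton','conveyor','guides','end_stop'] if c!='wrist' else []:
        for r in robot.look_for(c,th)[:3]:print(th,r['score'],np.array(r['bbox'])*[512,384,512,384])
E
```

```text
0.0 [ 257.58835587 -596.30209709  243.66285693] [[ 3.96593237e-01 -7.45649651e-04  9.17994144e-01]
 [-9.17993032e-01  1.43326766e-03  3.96593921e-01]
 [-1.61145144e-03 -9.99998695e-01 -1.16076924e-04]] 87.30153937004923
scene {'camera_matrix': array([[350.13124381,   0.        , 253.6756116 ],
       [  0.        , 350.13124381, 193.16222385],
       [  0.        ,   0.        ,   1.        ]]), 'distortion': array([-0.07615717,  0.        ,  0.        ,  0.        ,  0.        ]), 'R': array([[-0.04494508,  0.99891271, -0.01238289],
       [ 0.79668762,  0.02836216, -0.60372545],
       [-0.60271782, -0.03699978, -0.79709613]]), 't': array([  68.06813225, -381.87537593, 1574.89428732])}
carton 0.84 [171.2128 142.3104  52.7872  47.0016]
carton 0.68 [186.8288 190.1568  62.9248  50.496 ]
carton 0.66 [121.344  187.5456  58.5216  40.896 ]
conveyor 0.67 [243.7632 214.2336 202.9056  95.1168]
guides 0.71 [277.4528 207.0528 125.696   59.4816]
end_stop 0.76 [294.9632 206.2848  13.312   89.0112]
side {'camera_matrix': array([[456.27741469,   0.        , 250.72919384],
       [  0.        , 456
[... 648 characters left out ...]
44 215.3088 113.5104  34.2144]
end_stop 0.68 [224.256  215.4624 114.8928  34.9056]
wrist {'camera_matrix': array([[341.88483574,   0.        , 248.56717944],
       [  0.        , 341.88483574, 193.54978781],
       [  0.        ,   0.        ,   1.        ]]), 'distortion': array([-0.0790539,  0.       ,  0.       ,  0.       ,  0.       ]), 'T_tool_cam': array([[ 9.99998939e-01,  9.39704367e-04, -1.11289934e-03,
        -3.61327616e-01],
       [ 1.32957984e-03, -2.76886658e-01,  9.60901666e-01,
        -1.39878125e+02],
       [ 5.94816512e-04, -9.60902126e-01, -2.76887613e-01,
         7.60364391e+01],
       [ 0.00000000e+00,  0.00000000e+00,  0.00000000e+00,
         1.00000000e+00]])}
```

View pics/scene0.png

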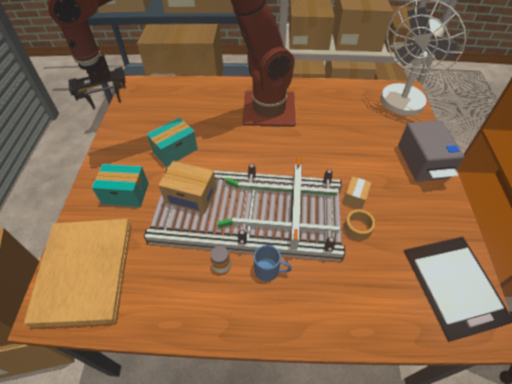

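View pics/side0.png

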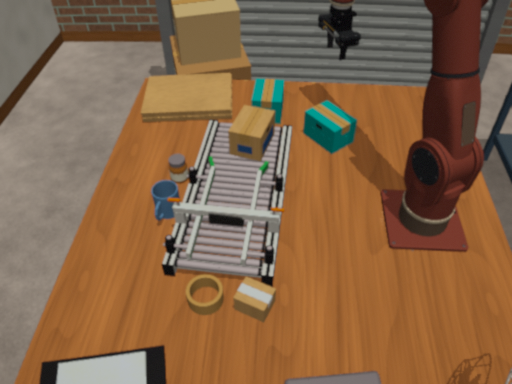

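View pics/wrist0.png

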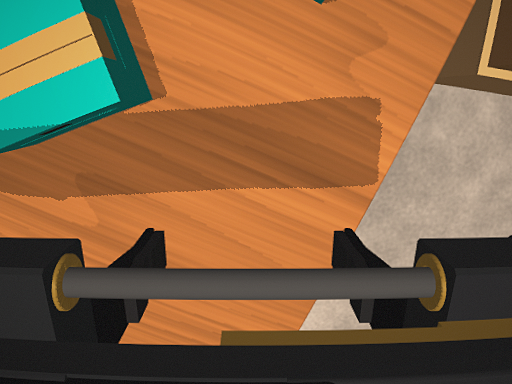

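The carton could be confused with three boxes in the scene view: brown on the conveyor at (187,187), turquoise at (172,142) and turquoise at (121,187). I choose the brown one standing on the conveyor. Next I'll check it in a close crop and measure from the depth.

```bash
cat > h.py <<'E'
import numpy as np,cv2
from cell import robot
def cloud(c,d,o=None):
    k=robot.get_calibration(c);K=k['camera_matrix'];D=k['distortion']
    v,u=np.mgrid[0:384,0:512]
    p=cv2.undistortPoints(np.stack([u,v],-1).reshape(-1,1,2).astype(float),K,D).reshape(384,512,2)
    P=np.concatenate([p*d[...,None],d[...,None]],-1)
    if 'R' in k: return (P-k['t'])@k['R']
    T=k['T_tool_cam'];P=P@T[:3,:3].T+T[:3,3]
    return P@np.array(o['tool_rot']).T+o['ee_pos']
E
python3 - <<'E'
from h import *
im=cv2.imread('pics/scene0.png');im2=cv2.imread('pics/side0.png')
a=cv2.resize(im[150:270,140:360],(800,436),interpolation=cv2.INTER_CUBIC);cv2.imwrite('pics/crop_scene.png',a)
a=cv2.resize(im2[90:290,150:310],(480,600),interpolation=cv2.INTER_CUBIC);cv2.imwrite('pics/crop_side.png',a)
for c,img,box in [('scene',im,(155,160,220,212)),('side',im2,(225,103,280,162))]:
    d=np.load(f'pics/{c}0.npy');W=cloud(c,d)
    u0,v0,u1,v1=box
    Q=W[v0:v1,u0:u1].reshape(-1,3);T=Q[(Q[:,2]>140)&(Q[:,2]<165)]
    print(c,len(T),np.median(T[:,2]),cv2.minAreaRect(T[:,:2].astype(np.float32)))
    G=W.reshape(-1,3);col=img.reshape(-1,3).astype(int)
    ok=(d.reshape(-1)>0)
    # green mouthpieces
    g=ok&(col[:,1]>col[:,2]*1.6)&(col[:,1]>col[:,0]*1.6)&(G[:,2]>40)&(G[:,2]<110)
    print('green',g.sum(),np.round(G[g][:40]).tolist())
    print('table z',np.median(W[280:290,300:330,2]) )
E
```

```text
scene 1308 152.07572881528355 ((541.0736083984375, -262.75836181640625), (151.6371307373047, 114.01968383789062), 74.6735610961914)
green 103 [[484.0, -138.0, 87.0], [489.0, -141.0, 88.0], [488.0, -138.0, 86.0], [489.0, -134.0, 88.0], [486.0, -131.0, 85.0], [486.0, -128.0, 85.0], [492.0, -141.0, 86.0], [490.0, -138.0, 83.0], [489.0, -135.0, 83.0], [491.0, -131.0, 85.0], [494.0, -127.0, 89.0], [491.0, -124.0, 86.0], [492.0, -120.0, 86.0], [491.0, -117.0, 86.0], [462.0, -118.0, 50.0], [495.0, -134.0, 84.0], [496.0, -130.0, 86.0], [497.0, -127.0, 87.0], [494.0, -124.0, 83.0], [498.0, -120.0, 89.0], [495.0, -117.0, 85.0], [497.0, -113.0, 88.0], [496.0, -109.0, 87.0], [501.0, -126.0, 86.0], [499.0, -123.0, 85.0], [503.0, -119.0, 89.0], [500.0, -116.0, 86.0], [501.0, -113.0, 87.0], [501.0, -109.0, 87.0], [500.0, -106.0, 86.0], [500.0, -102.0, 86.0], [500.0, -120.0, 80.0], [504.0, -116.0, 85.0], [505.0, -112.0, 86.0], [504.0, -109.0, 86.0], [503.0, -106.0, 84.0], [506.0, -102.0, 88.0], [504.0, -109.0, 81.0], [506.0, -105.0, 83.0], [653.0, -117.0, 87.0]]
table z 0.5150837709268039
side 1049 
[... 372 characters left out ...]
7.0], [668.0, -142.0, 83.0], [664.0, -137.0, 88.0], [682.0, -172.0, 50.0], [669.0, -131.0, 88.0], [667.0, -134.0, 85.0], [664.0, -134.0, 85.0], [660.0, -134.0, 86.0], [670.0, -132.0, 83.0], [666.0, -130.0, 85.0], [663.0, -130.0, 85.0], [658.0, -124.0, 91.0], [669.0, -128.0, 82.0], [665.0, -121.0, 89.0], [662.0, -123.0, 87.0], [659.0, -126.0, 84.0], [491.0, -136.0, 85.0], [488.0, -133.0, 88.0], [485.0, -135.0, 86.0], [665.0, -120.0, 86.0], [662.0, -121.0, 84.0], [658.0, -119.0, 86.0], [655.0, -120.0, 86.0], [494.0, -131.0, 85.0], [491.0, -126.0, 89.0], [488.0, -131.0, 85.0], [485.0, -134.0, 82.0], [664.0, -117.0, 84.0], [660.0, -113.0, 87.0], [657.0, -114.0, 87.0]]
table z -1.2497563459880645
```

View pics/crop_scene.png

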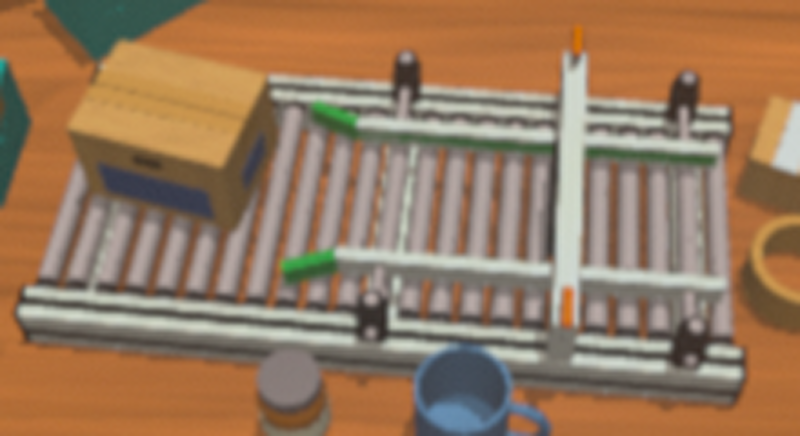

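View pics/crop_side.png

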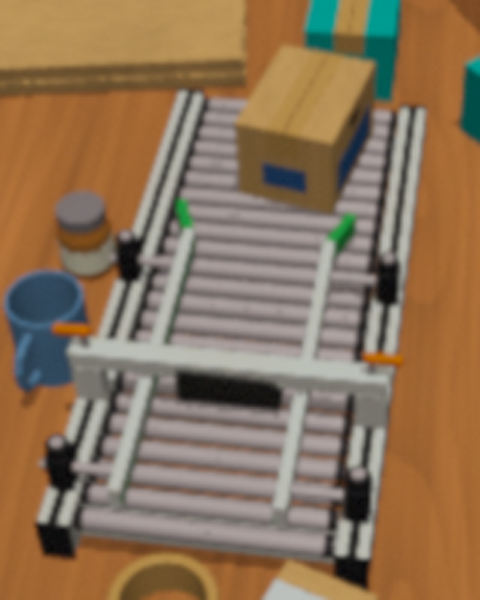

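```bash
python3 - <<'E'
from h import *
for c in ['scene','side']:
    d=np.load(f'pics/{c}0.npy');W=cloud(c,d).reshape(-1,3)
    m=(d.reshape(-1)>0)&(W[:,0]>400)&(W[:,0]<760)&(W[:,1]>-160)&(W[:,1]<350)
    W=W[m]
    R=W[(W[:,2]>81)&(W[:,2]<92)&(W[:,1]>-80)&(W[:,1]<250)]
    for lo,hi in [(480,540),(620,680)]:
        q=R[(R[:,0]>lo)&(R[:,0]<hi)]
        for y in range(-80,250,40):
            s=q[(q[:,1]>=y)&(q[:,1]<y+40)]
            if len(s):print(c,lo,y,len(s),np.round([s[:,0].min(),np.median(s[:,0]),s[:,0].max()],1))
        p=np.polyfit(q[:,1],q[:,0],1);print('line',p,np.degrees(np.arctan(p[0])))
    C=W[(W[:,2]>110)&(W[:,2]<122)&(W[:,1]>50)]
    for x in range(460,720,20):
        s=C[(C[:,0]>=x)&(C[:,0]<x+20)]
        if len(s):print('bar',x,len(s),np.round([s[:,1].min(),np.median(s[:,1]),s[:,1].max()],1))
E
```

```text
scene 480 -80 40 [489.9 508.4 516.5]
scene 480 -40 43 [504.2 512.4 519.7]
scene 480 0 45 [506.1 513.9 521.3]
scene 480 40 41 [508.8 517.3 524.4]
scene 480 80 14 [508.3 516.9 523.1]
scene 480 120 46 [513.  522.2 527.8]
scene 480 160 43 [514.4 523.9 530.7]
scene 480 200 45 [517.8 526.2 533.3]
line [6.03778657e-02 5.12622304e+02] 3.4552023227032653
scene 620 -80 48 [649.  657.4 670.7]
scene 620 -40 52 [652.3 660.5 666.8]
scene 620 0 51 [653.9 662.3 668.7]
scene 620 40 49 [655.3 664.2 670.5]
scene 620 80 23 [633.3 667.3 672.9]
scene 620 120 52 [661.  668.8 675.7]
scene 620 160 52 [663.6 672.1 679.3]
scene 620 200 37 [664.9 673.4 678.2]
line [5.74127332e-02 6.60675123e+02] 3.2859001199854694
bar 460 28 [ 95.4 105.8 206.6]
bar 480 26 [ 92.1 102.1 112.5]
bar 500 34 [ 91.1 101.4 111.8]
bar 520 35 [ 90.6 100.8 111. ]
bar 540 36 [ 84.3  97.  110.4]
bar 560 37 [ 83.7  96.6 109.8]
bar 580 37 [ 83.3  95.8 105.8]
bar 600 37 [ 79.7  95.2 104.8]
bar 620 40 [ 79.6  93.2 104.5]
bar 640 36 [ 82.1  94.1 104. ]
bar 660 45 [ 81.3  93.6 103.3]
bar 680 41 [ 80.9  90.1 102.8]
bar 700 19 [80.6 83.7 98.9]
side
[... 412 characters left out ...]
620 -40 40 [654.5 659.9 666.8]
side 620 0 42 [656.  662.3 668.6]
side 620 40 17 [658.3 664.4 670. ]
side 620 80 47 [620.2 663.4 673.7]
side 620 120 52 [662.9 669.7 677.9]
side 620 160 56 [665.6 671.8 679.7]
side 620 200 44 [668.8 673.7 679.8]
line [5.63912740e-02 6.59607827e+02] 3.227563708597888
bar 460 57 [ 91.6 110.3 219.9]
bar 480 51 [ 93.7 107.  116.5]
bar 500 54 [ 91.3 106.8 116.6]
bar 520 54 [ 90.8 106.3 116.3]
bar 540 53 [ 90.1 104.5 115. ]
bar 560 54 [ 87.5 102.7 113.7]
bar 580 54 [ 86.1 102.4 112. ]
bar 600 53 [ 85.7 100.5 112.2]
bar 620 52 [ 85.6  99.7 109.3]
bar 640 48 [ 81.   99.2 107.8]
bar 660 53 [ 82.9  95.6 106.8]
bar 680 52 [ 81.2  96.  106. ]
bar 700 50 [ 79.   94.1 104.5]
```

The crops show:
- **Carton:** brown, with blue panels and tape, standing on the rollers at about scene (187,187).
- **Look-alikes:** the turquoise boxes stand on the bench, off the conveyor.
- **Fixed parts:** the rails and stop bar (column ~297) are clear.

The rail spacing measures 147.5 mm against 148 mm by the given sizes, which agrees. Next I'll check obstacles and IK.

```bash
cat >> h.py <<'E'
th=np.radians(90-3.37)
U=np.array([np.cos(th),np.sin(th)]); V=np.array([U[1],-U[0]])   # lane y, lane x
C0=np.array([586.6,0.])   # point on centre line at world y=0
def lane2w(a,b): return C0+a*V+b*U      # a lateral, b along
def w2lane(p): p=np.asarray(p)[...,:2]-C0; return np.stack([p@V,p@U],-1)
def rotx(x):
    x=np.array([x[0],x[1],0.]);y=np.array([0,0,-1.]);return np.stack([x,y,np.cross(x,y)],1)
RS=rotx(-U)      # side push, tool z = +V
RE=rotx(V)       # end push, tool z=+U
RE2=rotx(-V)
def carton(c,save=None,guess=None):
    im,d=robot.camera(c)
    if save: cv2.imwrite(save,im[:,:,::-1])
    W=cloud(c,d).reshape(-1,3);I=im.reshape(-1,3).astype(int)
    L=w2lane(W)
    m=(d.reshape(-1)>0)&(abs(W[:,2]-152)<7)&(abs(L[:,0])<130)&(L[:,1]>-370)&(L[:,1]<90)&(I[:,0]>I[:,2]+25)
    if guess is not None: m&=(np.abs(L-np.array(guess)).max(1)<100)
    r=cv2.minAreaRect(L[m].astype(np.float32));(w,h),a=r[1],r[2]
    if w>h:a-=90
    return m.sum(),np.round(r[0],1),np.round((w,h),1),round(a,2)   # a>0: ccw in lane coords
E
python3 - <<'E'
from h import *
for c,bx in [('scene',[(145,118,200,166),(92,162,150,210),(155,160,220,212)]),('side',[(245,75,290,125),(300,98,360,155),(225,103,280,162)])]:
    W=cloud(c,np.load(f'pics/{c}0.npy'))
    for u0,v0,u1,v1 in bx:
        Q=W[v0:v1,u0:u1].reshape(-1,3);T=Q[(Q[:,2]>60)]
        print(c,T.min(0).round(),T.max(0).round())
print(w2lane([[541.5,-262]]),U,V)
print(carton('scene'),carton('side'))
for R,n,pts in [(RS,'side',[(-125,-262,110),(-60,-262,110)]),(RE,'E',[(0,-370,120),(0,-85,120)]),(RE2,'E2',[(0,-370,120),(0,-85,120)])]:
    for a,b,z in pts:
        p=[*lane2w(a,b),z];s=robot.solve_ik(p,R);print(n,np.round(p),None if s is None else np.round(s,1))
E
```

```text
scene [ 189. -470.   60.] [1.257e+03 1.000e+00 1.026e+03]
scene [ 441. -601.   60.] [1.257e+03 1.000e+00 1.026e+03]
scene [ 469. -350.   60.] [1.257e+03 1.000e+00 1.026e+03]
side [ 432. -605.   61.] [ 572.  930. 1061.]
side [ 186. -469.   60.] [ 432.  930. 1061.]
side [ 432. -456.   60.] [ 616.  930. 1061.]
[[ -29.62068421 -264.19807923]] [0.05878369 0.99827074] [ 0.99827074 -0.05878369]
(np.int64(1250), array([ -29.8, -264.8]), array([151.2, 114.1]), -12.17) (np.int64(1001), array([ -28.1, -263.2]), array([158.4, 112.4]), -12.07)
side [ 446. -254.  110.] [ 33.6  10.6  -9.8 111.4   2.1  58.2 -70.5]
side [ 511. -258.  110.] [ 30.6  16.9  -9.7 103.5   3.3  59.9 -73.7]
E [ 565. -369.  120.] [ 41.1  27.7 -15.7  87.5   7.9  65.8  20.4]
E [582. -85. 120.] [ 27.9  20.1 -28.8 100.   10.8  62.6  -7.8]
E2 [ 565. -369.  120.] [  23.1   26.8    8.5   88.6   -4.2   64.9 -150.9]
E2 [582. -85. 120.] [ -47.9   34.2   69.8  103.6  -34.8   67.5 -150.3]
```

```bash
python3 - <<'E'
from h import *
for c in ['scene','side']:
    im=cv2.imread(f'pics/{c}0.png').astype(int);W=cloud(c,np.load(f'pics/{c}0.npy')).reshape(-1,3);I=im.reshape(-1,3)
    m=(I[:,0]>I[:,2]+50)&(I[:,1]>I[:,2]+50)&(W[:,2]>5)&(W[:,2]<150)
    P=W[m]
    for s in (P[P[:,1]>-470],P[P[:,1]<=-470]): print(c,len(s),s.min(0).round(),s.max(0).round())
    m=(W[:,2]>110)&(W[:,2]<125)&(abs(W[:,0]-580)<40)&(W[:,1]>30)&(W[:,1]<150)
    # black rubber: front face points
    m=(W[:,2]>65)&(W[:,2]<92)&(abs(w2lane(W)[:,0])<45)&(w2lane(W)[:,1]>30)&(w2lane(W)[:,1]<150)
    print('stop pts',np.c_[w2lane(W[m]),W[m][:,2],I[m]].round()[:12].tolist())
E
```

```text
scene 540 [ 194. -470.   92.] [560. 684. 137.]
scene 537 [ 442. -601.   95.] [ 559. -470.  107.]
stop pts [[-42.0, 81.0, 76.0, 78.0, 82.0, 89.0], [-32.0, 81.0, 83.0, 77.0, 82.0, 88.0], [-26.0, 81.0, 85.0, 76.0, 79.0, 87.0], [-19.0, 81.0, 89.0, 73.0, 77.0, 84.0], [27.0, 81.0, 69.0, 77.0, 80.0, 87.0], [35.0, 81.0, 75.0, 76.0, 79.0, 85.0], [42.0, 84.0, 86.0, 57.0, 62.0, 66.0], [41.0, 81.0, 78.0, 76.0, 78.0, 83.0], [45.0, 84.0, 84.0, 60.0, 63.0, 67.0], [42.0, 82.0, 74.0, 74.0, 77.0, 83.0], [41.0, 85.0, 73.0, 61.0, 63.0, 68.0], [44.0, 82.0, 71.0, 76.0, 80.0, 88.0]]
side 1581 [ 189. -469.    5.] [ 558. -279.  105.]
side 338 [ 447. -601.   62.] [ 556. -470.  106.]
stop pts [[39.0, 106.0, 90.0, 20.0, 23.0, 25.0], [43.0, 106.0, 85.0, 41.0, 44.0, 47.0], [39.0, 107.0, 87.0, 20.0, 22.0, 21.0], [36.0, 108.0, 88.0, 12.0, 15.0, 16.0], [34.0, 107.0, 87.0, 18.0, 17.0, 19.0], [28.0, 108.0, 89.0, 16.0, 18.0, 20.0], [19.0, 109.0, 91.0, 17.0, 22.0, 21.0], [16.0, 107.0, 90.0, 21.0, 21.0, 23.0], [14.0, 106.0, 89.0, 19.0, 21.0, 24.0], [11.0, 107.0, 91.0, 19.0, 22.0, 24.0], [42.0, 108.0, 84.0, 42.0, 43.0, 47.0], [40.0, 108.0, 83.0, 21.0, 25.0, 23.0]]
```

```bash
python3 - <<'E'
from h import *
c='side'
im=cv2.imread(f'pics/{c}0.png').astype(int);W=cloud(c,np.load(f'pics/{c}0.npy')).reshape(-1,3);I=im.reshape(-1,3)
m=(I[:,0]>I[:,2]+50)&(I[:,1]>I[:,2]+50)&(W[:,2]>90)&(W[:,2]<150)&(W[:,0]<470)&(W[:,1]>-460)&(W[:,1]<-200)
P=W[m];print(P.min(0),P.max(0))
for y in range(-460,-260,20):
    s=P[(P[:,1]>=y)&(P[:,1]<y+20)]
    if len(s):print(y,s[:,0].min().round(),s[:,0].max().round())
o=robot.observe();print(o['t'],o['contact_force'])
robot.move_to([*lane2w(-128,-264),230],RS)
robot.servo_line([*lane2w(-128,-264),118],120)
o=robot.observe();print(o['t'],o['ee_pos'],o['contact_force'])
for c in ['scene','side','wrist']:
    im,_=robot.camera(c);cv2.imwrite(f'pics/{c}1.png',im[:,:,::-1])
E
python3 - <<'E'
import cv2
a=cv2.imread('pics/scene1.png')[90:290,80:360];b=cv2.imread('pics/side1.png')[60:260,160:400]
cv2.imwrite('pics/c1.png',cv2.resize(cv2.hconcat([a,b]),None,fx=1.5,fy=1.5))
E
```

```text
[ 191.79811422 -459.1931058    90.00311464] [ 469.43768168 -283.54714604  104.92030199]
-460 267.0 469.0
-440 243.0 465.0
-420 230.0 354.0
-400 214.0 361.0
-380 194.0 351.0
-360 192.0 337.0
-340 207.0 316.0
-320 243.0 299.0
-300 250.0 284.0
0.65 [ 0.17508427 -0.75185544 -0.21821814]
3.175 [ 443.78826954 -256.301025    118.73693904] [ 0.92195731  0.43657876 -0.32609285]
```

View pics/c1.png

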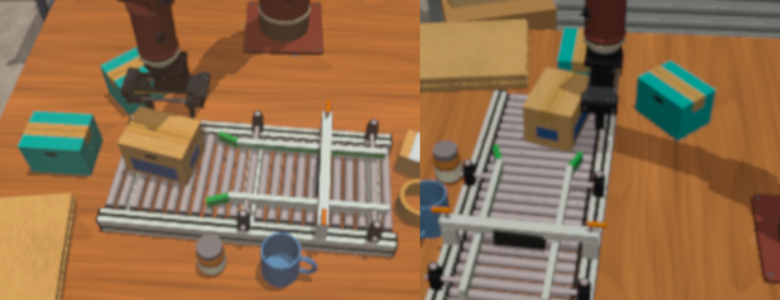

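View pics/wrist1.png

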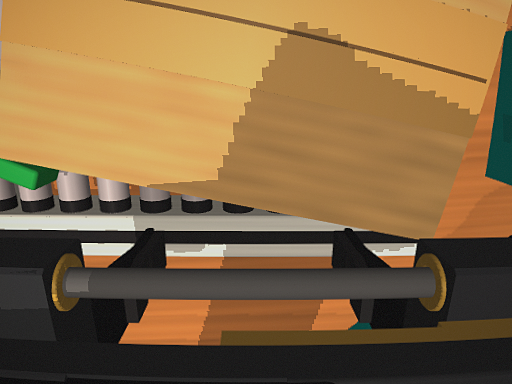

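The wrist view shows the fingers beside the carton's robot side, with a gap still between them. The turquoise box is well clear at x < 361. I'll push sideways to square and centre the carton before the mouth.

```bash
python3 - <<'E'
from h import *
r=robot.servo_line([*lane2w(-71,-264),118],22,rot=RS)
o=robot.observe();print(o['t'],r,o['ee_pos'],w2lane(o['ee_pos']),o['contact_force'])
print(carton('scene','pics/scene2.png'),carton('side','pics/side2.png'))
im,_=robot.camera('wrist');cv2.imwrite('pics/wrist2.png',im[:,:,::-1])
a=cv2.imread('pics/scene2.png')[120:260,120:350];b=cv2.imread('pics/side2.png')[90:230,170:300];w=cv2.resize(cv2.imread('pics/wrist2.png'),(187,140))
cv2.imwrite('pics/c2.png',cv2.resize(cv2.hconcat([a,b,w]),None,fx=1.45,fy=1.45,interpolation=cv2.INTER_CUBIC))
E
```

```text
6.0667 False [ 500.18151499 -259.36343164  117.99727254] [ -71.02270618 -263.99492312] [-3.1470531   0.19887369  1.01272836]
(np.int64(1268), array([ -12.5, -258.2]), array([150.7, 131.2]), -1.34) (np.int64(737), array([  -0.5, -254.9]), array([109.6, 156.3]), 1.41)
```

View pics/c2.png

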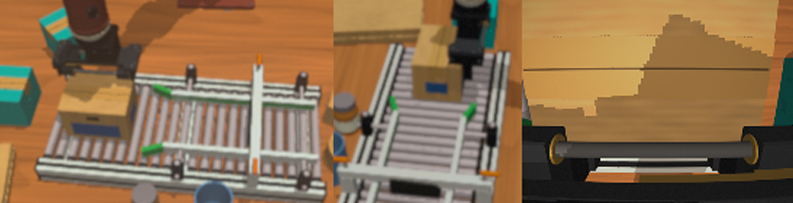

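```bash
python3 - <<'E'
from h import *
robot.servo_line([*lane2w(-140,-264),118],120,rot=RS)
o=robot.observe();print(o['t'])
print(carton('scene','pics/scene3.png'),carton('side','pics/side3.png'))
o=robot.observe();im,d=robot.camera('wrist');cv2.imwrite('pics/wrist3.png',im[:,:,::-1])
W=cloud('wrist',d,o).reshape(-1,3);m=(d.reshape(-1)>0)&(abs(W[:,2]-152)<6);L=w2lane(W[m])
for b in range(-330,-180,15):
    s=L[(L[:,1]>b)&(L[:,1]<b+15)]
    if len(s):print(b,np.round([s[:,0].min(),s[:,0].max()],1))
a=cv2.imread('pics/scene3.png')[120:260,120:350];b=cv2.imread('pics/side3.png')[90:230,170:300];w=cv2.resize(cv2.imread('pics/wrist3.png'),(187,140))
cv2.imwrite('pics/c3.png',cv2.resize(cv2.hconcat([a,b,w]),None,fx=1.45,fy=1.45,interpolation=cv2.INTER_CUBIC))
E
```

```text
6.9417
(np.int64(1306), array([  -5. , -258.2]), array([149.7, 114.3]), -0.31) (np.int64(993), array([  -2.2, -256.7]), array([111.3, 158.1]), 0.1)
-330 [-60.4 -34. ]
-315 [-150.3  -35. ]
-300 [-60.4 -35.6]
-285 [-60.3 -36. ]
-270 [-60.3 -36.1]
-255 [-60.3 -36. ]
-240 [-60.4 -35.6]
-225 [-151.1  -35. ]
-210 [-60.4 -34. ]
-195 [-60.3 -33.6]
```

View pics/c3.png

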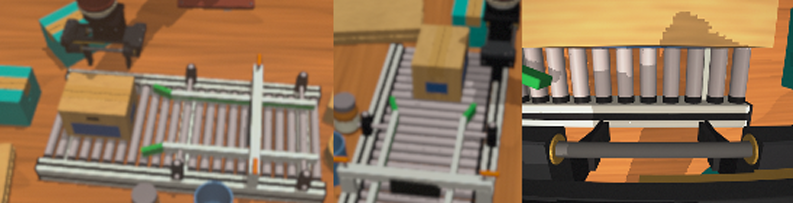

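The carton is square to 0.3° and its centre is about 4–5 mm toward the robot (the three cameras say -5, -2 and -5). I'll nudge it 4.5 mm further.

```bash
python3 - <<'E'
from h import *
robot.servo_line([*lane2w(-77,-258),118],80,rot=RS)
robot.servo_line([*lane2w(-66.5,-258),118],12,rot=RS)
robot.servo_line([*lane2w(-125,-258),118],80,rot=RS)
robot.servo_line([*lane2w(-125,-258),215],150,rot=RS)
print(robot.observe()['t'])
robot.move_to([*lane2w(0,-375),215],RE)
o=robot.observe();print(o['t'],w2lane(o['ee_pos']))
print(carton('scene','pics/scene4.png'),carton('side','pics/side4.png'))
im,d=robot.camera('wrist');cv2.imwrite('pics/wrist4.png',im[:,:,::-1])
W=cloud('wrist',d,o).reshape(-1,3);m=(d.reshape(-1)>0)&(abs(W[:,2]-152)<6);L=w2lane(W[m])
for b in range(-345,-180,15):
    s=L[(L[:,1]>b)&(L[:,1]<b+15)]
    if len(s):print(b,np.round([s[:,0].min(),s[:,0].max()],1))
a=cv2.imread('pics/scene4.png')[120:260,120:350];b=cv2.imread('pics/side4.png')[90:230,170:300];w=cv2.resize(cv2.imread('pics/wrist4.png'),(187,140))
cv2.imwrite('pics/c4.png',cv2.resize(cv2.hconcat([a,b,w]),None,fx=1.45,fy=1.45,interpolation=cv2.INTER_CUBIC))
E
```

```text
10.7417
12.175 [-1.97380797e-01 -3.74629145e+02]
(np.int64(1307), array([   0.3, -258.8]), array([114.8, 150.1]), 0.09) (np.int64(983), array([   2.1, -256. ]), array([158.5, 110.9]), -0.22)
-345 [-56.  54.]
-330 [-56.   54.1]
-315 [-56.3  54.2]
-300 [-56.4  54.4]
-285 [-56.2  54. ]
-270 [-56.5  54.2]
-255 [-56.2  54.5]
```

View pics/c4.png

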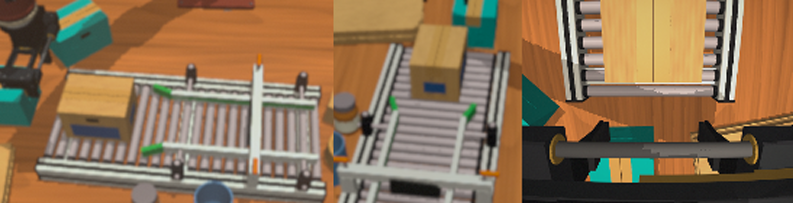

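The carton is now centred within about 2 mm and square to 0.2°. The wrist edges are at -56 and +54. I'll push it down the lane with one check along the way.

```bash
python3 - <<'E'
from h import *
robot.servo_line([*lane2w(0,-375),120],120,rot=RE)
robot.servo_line([*lane2w(0,-348),120],40,rot=RE)
f0=robot.observe()['contact_force']
r=robot.servo_line([*lane2w(0,-225),120],30,rot=RE,threshold=12)
o=robot.observe();print(o['t'],r,w2lane(o['ee_pos']),o['contact_force']-f0)
print(carton('scene','pics/scene5.png'),carton('side','pics/side5.png'))
im,d=robot.camera('wrist');cv2.imwrite('pics/wrist5.png',im[:,:,::-1])
W=cloud('wrist',d,o).reshape(-1,3);m=(d.reshape(-1)>0)&(abs(W[:,2]-152)<6);L=w2lane(W[m])
for b in range(-225,-90,15):
    s=L[(L[:,1]>b)&(L[:,1]<b+15)]
    if len(s):print(b,np.round([s[:,0].min(),s[:,0].max()],1))
a=cv2.imread('pics/scene5.png')[120:260,120:350];b=cv2.imread('pics/side5.png')[90:230,170:300];w=cv2.resize(cv2.imread('pics/wrist5.png'),(187,140))
cv2.imwrite('pics/c5.png',cv2.resize(cv2.hconcat([a,b,w]),None,fx=1.45,fy=1.45,interpolation=cv2.INTER_CUBIC))
E
```

```text
18.3417 False [-1.98842715e-02 -2.25072989e+02] [ 0.25777213 -0.00419132  0.00226696]
(np.int64(1242), array([   0.5, -139.1]), array([150.7, 114.3]), -0.3) (np.int64(1218), array([   2. , -137.7]), array([157.6, 110.8]), -0.33)
-225 [-49.1  48.7]
-210 [-56.1  54.7]
-195 [-56.2  54.7]
-180 [-56.1  54.9]
-165 [-56.3  54.7]
-150 [-56.4  54.9]
-135 [-56.6  54.9]
-120 [-55.6  54.5]
```

View pics/c5.png

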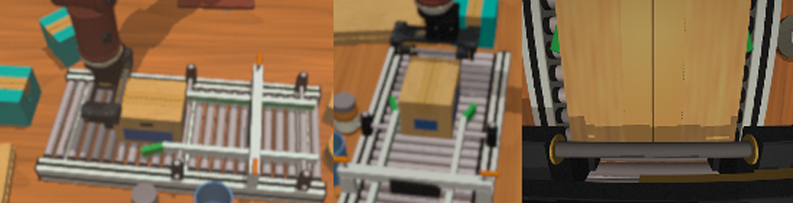

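The carton stays centred and square as it enters between the rails. I'll continue to the stop.

```bash
python3 - <<'E'
from h import *
f0=robot.observe()['contact_force']
r=robot.servo_line([*lane2w(0,-74),120],30,rot=RE,threshold=5)
o=robot.observe();print(o['t'],r,w2lane(o['ee_pos']),o['contact_force']-f0)
print(carton('scene','pics/scene6.png'),carton('side','pics/side6.png'))
im,d=robot.camera('wrist');cv2.imwrite('pics/wrist6.png',im[:,:,::-1])
a=cv2.imread('pics/scene6.png')[120:260,120:350];b=cv2.imread('pics/side6.png')[90:230,170:300];w=cv2.resize(cv2.imread('pics/wrist6.png'),(187,140))
cv2.imwrite('pics/c6.png',cv2.resize(cv2.hconcat([a,b,w]),None,fx=1.45,fy=1.45,interpolation=cv2.INTER_CUBIC))
E
```

```text
22.825 True [ -0.36383702 -79.59437699] [-0.57354132  1.69300111  0.24841151]
(np.int64(1208), array([ 0.8, 10.8]), array([114.6, 141.1]), 0.02) (np.int64(1502), array([2. , 8.2]), array([158. , 111.5]), -0.45)
```

View pics/c6.png

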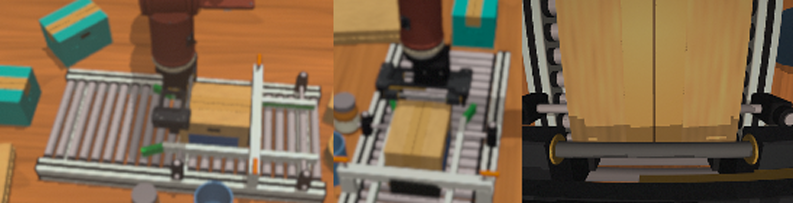

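It made contact at TCP b=-79.6, where I predicted -80. I'll press again slowly to confirm it is flush and hasn't rebounded.

```bash
python3 - <<'E'
from h import *
o=robot.observe();print(o['t'],w2lane(o['ee_pos']),o['contact_force'])
r=robot.servo_line([*lane2w(0,-75),120],5,rot=RE,threshold=5)
o=robot.observe();print(o['t'],r,w2lane(o['ee_pos']),o['contact_force'])
robot.dwell(0.3);o=robot.observe();print(w2lane(o['ee_pos']),o['contact_force'])
robot.servo_line([*lane2w(0,-95),120],15,rot=RE)
robot.servo_line([*lane2w(0,-180),120],80,rot=RE)
robot.servo_line([*lane2w(0,-230),280],150,rot=RE)
o=robot.observe();print(o['t'],w2lane(o['ee_pos']),o['contact_force'])
print(carton('scene','pics/scene7.png'),carton('side','pics/side7.png'))
im,d=robot.camera('wrist');cv2.imwrite('pics/wrist7.png',im[:,:,::-1])
W=cloud('wrist',d,o).reshape(-1,3);ok=(d.reshape(-1)>0);m=ok&(abs(W[:,2]-152)<6);L=w2lane(W[m])
for b in range(-75,90,15):
    s=L[(L[:,1]>b)&(L[:,1]<b+15)&(abs(L[:,0])<90)]
    if len(s):print(b,np.round([s[:,0].min(),s[:,0].max()],1))
for a in range(-50,50,20):
    s=L[(L[:,0]>a)&(L[:,0]<a+20)];
    if len(s):print('rear/front',a,s[:,1].min().round(1),s[:,1].max().round(1))
a=cv2.imread('pics/scene7.png')[150:270,200:340];b=cv2.imread('pics/side7.png')[120:240,160:300];w=cv2.resize(cv2.imread('pics/wrist7.png'),(160,120))
cv2.imwrite('pics/c7.png',cv2.resize(cv2.hconcat([a,b,w]),None,fx=1.8,fy=1.8,interpolation=cv2.INTER_CUBIC))
E
```

```text
22.975 [ -0.63962256 -79.65723682] [-0.45070383 -0.61029736  0.16525534]
23.4583 True [ -0.97913272 -79.64952821] [-0.2177858  -0.41359927 -0.61886699]
[ -1.29111434 -79.81304991] [ 0.72129103 -0.87676611 -0.05928827]
27.4083 [  -0.36119246 -229.51450719] [-0.37292193  0.5739149   0.27980576]
(np.int64(1385), array([-0.,  6.]), array([150.5, 114.3]), -0.34) (np.int64(1502), array([2.7, 8.2]), array([155.3, 111.5]), -0.18)
```

View pics/c7.png

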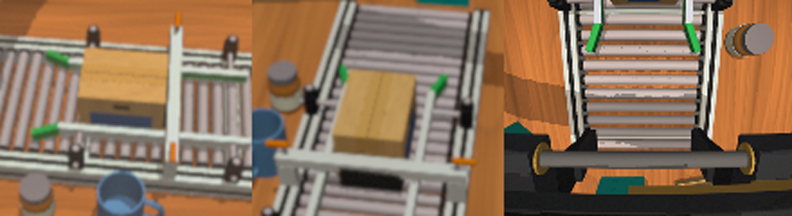

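View pics/wrist7.png

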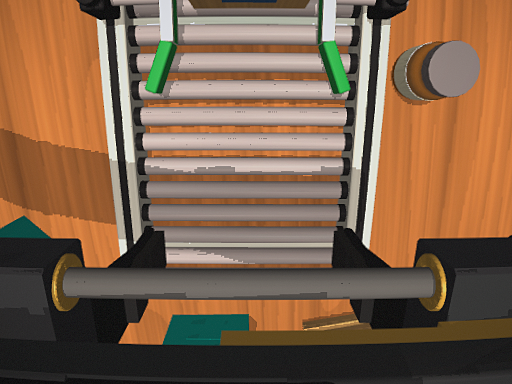

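The scene and side cameras put the carton's front at 81–83, and the stop face measured about 81–82. The wrist forces were ambiguous, so I'll look straight down on the gap.

```bash
python3 - <<'E'
from h import *
robot.move_to([*lane2w(0,-60),300],RE)
robot.move_to([*lane2w(0,8),290],RE)
o=robot.observe();print(o['t'],w2lane(o['ee_pos']))
im,d=robot.camera('wrist');cv2.imwrite('pics/wrist8.png',im[:,:,::-1])
W=cloud('wrist',d,o).reshape(-1,3);ok=(d.reshape(-1)>0);L=w2lane(W);z=W[:,2]
for a in range(-50,50,20):
    q=ok&(L[:,0]>a)&(L[:,0]<a+20)
    s=L[q&(abs(z-152)<6)][:,1]; t=L[q&(abs(z-117)<6)&(L[:,1]>60)][:,1]; u=L[q&(z>54)&(z<111)&(L[:,1]>70)&(L[:,1]<100)]
    print(a,'carton top',s.min().round(1),s.max().round(1),'bar',(t.min().round(1),t.max().round(1)) if len(t) else None,len(u))
cv2.imwrite('pics/w8b.png',cv2.resize(im[:,:,::-1],(800,600)))
E
```

```text
28.65 [-0.07825095  8.15778292]
-50 carton top -66.1 81.6 bar (np.float64(84.6), np.float64(108.5)) 127
-30 carton top -66.4 82.2 bar (np.float64(87.1), np.float64(109.3)) 131
-10 carton top -65.9 82.2 bar (np.float64(84.5), np.float64(109.3)) 107
10 carton top -65.7 82.3 bar (np.float64(82.0), np.float64(109.2)) 108
30 carton top -65.9 81.7 bar (np.float64(82.1), np.float64(108.7)) 69
```

View pics/w8b.png

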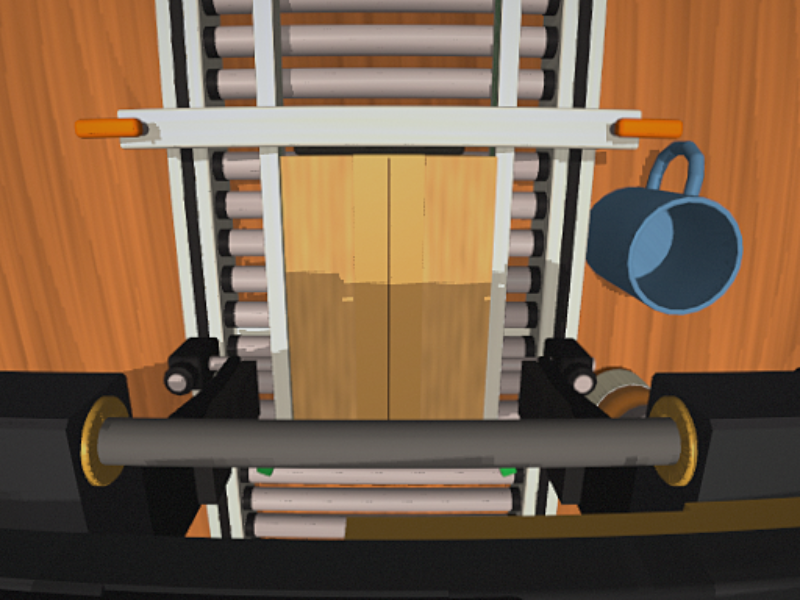

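```bash
python3 - <<'E'
import cv2
a=cv2.imread('pics/wrist8.png')[88:108,170:330];cv2.imwrite('pics/w8c.png',cv2.resize(a,None,fx=5,fy=12,interpolation=cv2.INTER_NEAREST))
E
```

```text
(no output)
```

View pics/w8c.png

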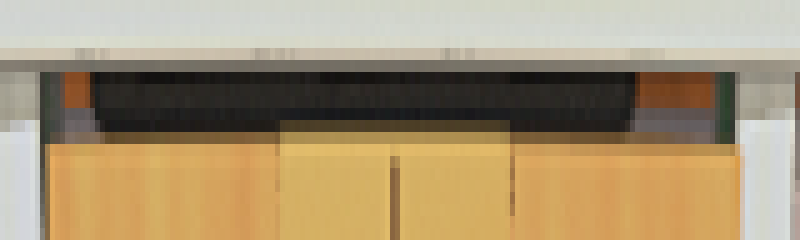

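```bash
python3 - <<'E'
from h import *
robot.dwell(0.3)
o=robot.observe();im,d=robot.camera('wrist')
W=cloud('wrist',d,o);L=w2lane(W)
for c in (178,195,215,245,280,293,310):
    print(c,[(r,*L[r,c].round(0).astype(int).tolist(),round(float(W[r,c,2]))) if d[r,c]>0 else (r,0) for r in range(92,103)],[round(float(L[r,c,1]),1) for r in range(92,103)])
print(carton('scene'),o['t'])
E
```

```text
178 [(92, -70, 87, 80), (93, -70, 87, 79), (94, -70, 86, 81), (95, -70, 85, 81), (96, -70, 84, 82), (97, -70, 83, 82), (98, -70, 82, 81), (99, -70, 81, 83), (100, -70, 80, 81), (101, -70, 79, 81), (102, -70, 78, 83)] [87.5, 86.5, 85.6, 84.6, 83.6, 82.7, 81.7, 80.7, 79.8, 78.8, 77.8]
195 [(92, -48, 87, 109), (93, -48, 86, 110), (94, -48, 85, 111), (95, -48, 84, 110), (96, -49, 83, 109), (97, -49, 83, 107), (98, -42, 82, 151), (99, -42, 81, 152), (100, -42, 80, 151), (101, -42, 80, 152), (102, -42, 79, 153)] [87.0, 86.1, 85.2, 84.3, 83.5, 82.6, 81.9, 81.1, 80.3, 79.6, 78.8]
215 [(92, -30, 87, 110), (93, -30, 86, 111), (94, -30, 85, 110), (95, -30, 84, 109), (96, -30, 83, 109), (97, -31, 82, 108), (98, -26, 82, 153), (99, -26, 81, 152), (100, -26, 80, 153), (101, -26, 79, 152), (102, -27, 79, 151)] [86.8, 86.0, 85.1, 84.2, 83.3, 82.4, 81.8, 81.0, 80.3, 79.5, 78.7]
245 [(92, -3, 87, 110), (93, -3, 86, 109), (94, -3, 85, 111), (95, -3, 84, 110), (96, -3, 83, 108), (97, -3, 82, 145), (98, -3, 82, 152), (99, -3, 81, 151), (100, -3, 80, 152), (101, -3, 79, 153), (102, -3, 79, 152)] [86.7, 85
[... 271 characters left out ...]
1)] [86.8, 85.9, 85.0, 84.1, 83.2, 82.4, 81.7, 80.9, 80.2, 79.4, 78.6]
293 [(92, 40, 87, 110), (93, 40, 86, 110), (94, 40, 85, 109), (95, 40, 84, 110), (96, 40, 83, 110), (97, 41, 82, 106), (98, 35, 82, 151), (99, 35, 81, 151), (100, 35, 80, 152), (101, 35, 79, 153), (102, 35, 79, 151)] [86.8, 85.9, 85.1, 84.2, 83.3, 82.4, 81.8, 81.0, 80.2, 79.5, 78.7]
310 [(92, 75, 88, 0), (93, 75, 87, 1), (94, 75, 86, 1), (95, 67, 84, 45), (96, 67, 83, 47), (97, 67, 82, 49), (98, 49, 82, 152), (99, 49, 81, 152), (100, 49, 80, 152), (101, 49, 80, 152), (102, 49, 79, 152)] [88.2, 87.0, 85.8, 84.5, 83.4, 82.3, 81.8, 81.1, 80.3, 79.5, 78.7]
(np.int64(1364), array([0.7, 5.8]), array([150.8, 113. ]), -0.04) 29.0
```

The rubber's top edge ends at 82.4 across its width and the carton's leading edge is at 82.0 on both sides. That means no measurable gap, and the carton is square. Handing in.

```bash
python3 - <<'E'
from cell import robot
robot.close_job();print(robot.observe()['t'])
E
```

```text
the job is handed in; nothing more can be done
the job is handed in; nothing more can be done
```

The carton is at the end of the lane with its leading end against the rubber stop, and I handed the job in at about 29 s. I pushed it sideways with both open fingers to square and centre it before the rails. I then pushed it from behind at 30 mm/s with the fingertips above rail height, pausing once to check.

**Final position:**
- The leading edge is at 82.0 mm along the lane and the rubber edge at about 82.4 mm, so the gap is within what I can measure.
- The carton is 0 to 3 mm off the lane's centre line and turned less than 0.4°. The side camera read about 2 mm more offset than the scene camera.
- The gripper is hovering well above the carton, touching nothing.

**Clearances:** the carton had about 11–13 mm on each side at the checks, and I saw no contact with the rails or the other things on the bench. I did not re-measure the bystanders at the end.

**Check that disagreed:** the second press against the stop tripped the 5 N force limit without moving forward. The force reading after each press was only about 1 N or less, so I relied on the overhead wrist-camera view to confirm the carton was against the stop.

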